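# Lock the junction box cover with its quarter-turn key

### The job

The cover lock of the grey junction box is still open. Take the flat-bladed key out of its wooden stand, push the lock's slotted head in with the blade and turn it clockwise about a quarter turn until you feel its stop, without forcing it, then let the head spring back up so that it is seated. Finally put the key back upright in its stand, and leave everything else where it is.

Things in the scene. Friction and masses are not known exactly. Their poses are not given: they have to be found in the camera images.
- junction_box: Grey metal junction box, 150 (x) x 120 (y) x 70 mm high, fixed to the bench, ribbed aluminium lid. Origin: centre of its underside. The push-and-turn cover lock stands on the lid near the edge that faces the robot, its vertical axis 45 mm from the box's centre towards the box's own -x, inside a dark escutcheon ring of 46 mm outer diameter, 3 mm high.
- lock_head: Round steel lock head, 34 mm diameter, standing 14 mm above the lid when up, with one blind slot 25 mm long, 4.8 mm wide, 6.5 mm deep across its top. Origin: centre of the slot's mouth, on the lock's axis, level with the head's top; x runs along the slot, z up. Pushed down it springs back: about 3 N to start moving, 1 N more for each mm, 6.5 mm at most. It must be pushed in at least 4 mm (5 mm is good) and kept there before it can be turned.
- lock_press (a joint): How far the head is pushed in, m: 0 is fully up, 0.0065 bottomed. It stays about 0.004 down, held by the mechanism inside, if it is let go between the open and the seated position. The forces of the key on the head must stay below 35 N in all: the push, plus about 25 N at a turning moment of 0.25 Nm.
- lock_turn (a joint): Turn of the head, rad, growing clockwise seen from above: about 0 at the start (open). A hard stop inside, not visible, lies somewhere from 1.2 to 1.95 rad and differs from lock to lock; in the last 0.08 rad before this stop the head can spring up into its seat and is then locked. The blade has about 0.09 rad of play in the slot to either side. Friction while turning is about 0.03 to 0.05 Nm.
- lock_dog: Small steel dog on the lock's shaft, inside the box (not visible), 16 mm from the lock's axis; it runs against the inner stop. It turns and sinks with the head. Origin: same point as the head's, on the lock's axis. It is bent if more than 16 N bear on it, which is a turning moment of 0.25 Nm at the stop.
- key: Loose flat-bladed key, 74 mm tall, 0.12 kg, standing upright, blade down. Origin: middle of the blade's lower end; z up along the key, x along the blade. Blade 20 (x) x 3 (y) mm, 14 mm tall; shank 10 mm diameter; steel flange 30 mm diameter from 26 to 30 mm above the origin, on which it rests in the stand; black paddle grip 34 (x) x 14 (y) mm from 30 to 74 mm above the origin, to be gripped across its 14 mm thickness.
- stand: Wooden stand, 70 (x) x 62 (y) x 45 mm high, fixed. Origin: centre of its underside. In its top is one pocket, 26 (x) x 14 (y) mm, 32 mm deep, with the long side along the stand's x; the key hangs in it with its flange on the top, so that the key's origin is then 19 mm above the stand's.
- stand_hole (a point): Centre of the mouth of the stand's pocket, on the stand's top.
- glue_bottle: White glue bottle, 43 mm diameter, 120 mm tall, bystander; origin: centre of its underside.
- wood_block_2: Wood block 60 x 50 x 50 mm, bystander; origin: centre of its underside.
- sanding_block: Cork sanding block 112 x 64 x 32 mm, bystander; origin: centre of its underside.
Things that resemble listed ones, but are neither listed nor needed, are in the scene too. Leave any blue look-alike of the key alone. There is more than one size of the junction_box; the job needs the smaller.

How it is judged:
By the outcome, as a careful person would: the job done as asked, in the order asked, and still so for the second after the job is handed in, with the robot touching nothing.
It also fails if it takes over 72 s, if anything falls off the work surface, if the arm or the gripper's body presses on something with over 40 N, if the wrist force passes 120 N, or if a joint passes its speed limit or range.

### The arm

A 6-joint arm with a two-finger parallel gripper is mounted at the origin on the work surface; the furniture and walls round the work are solid. World frame = base frame: x ahead of the robot, y to its left, z up, the work surface at z = 0. Lengths are in m, angles in degrees, forces in N, time in s.
With the tool pointing down it reaches from about 0.4 to 0.825 m from the base axis. Payload 7 kg.
Tool frame: the origin (TCP) lies between the finger pads; the fingertips stand 14 mm ahead of it and the grasp point (between the pads) lies 5 mm behind it; z points along the fingers, y is the line along which they close (so a half turn about z gives the same grasp; the last joint's range is limited). The gripper opens to 88 mm and grips with 3 to 60 N. Pads are 19 mm wide; open, the fingers measure 130 mm over their backs; the gripper's body (78 mm by 193 mm) begins 47 mm behind the grasp point.
Start: joints at [-53.91, 20.546, 0.682, 0, -70.136, -16.507], TCP at [0.226, -0.636, 0.241] pointing down, gripper open.
Joint ranges: [-176.03, 176.03], [-82.01, 121.73], [-58.28, 71.71], [-173.87, 95.51], [-174.79, -0.11], [-173.66, 173.66]. Speed limits (degrees/s): [136.94, 136.94, 172.46, 180, 180, 180].

### API

Orientations are given as [roll, pitch, yaw] about the fixed x, y, z axes, in that order (R = Rz(yaw) Ry(pitch) Rx(roll)).
In Python, from plant import status, cams, job gives the robot as it stands. The module is installed in compiled form; this text tells all that it offers.
- The arm moves only by the tool step_arm, never from a script. Its arguments are lists of equal length, an entry for each row: "xyz": the shift along the tool's x, y, z each as a share of 20 cm, from -1 to 1, a list of three; "yaw": the turn about the tool's z as a share of 360 degrees, from -1 to 1; "claw": the closure, from -1 (fully open) to 1 (shut). A call has 1 to 20 rows; each row is the pose to reach, as a shift and turn from the pose commanded when the call began, along the tool's axes at that moment, turning the shorter way round; what a row does not reach only later rows make up. A row lasts 1/12 s, in which the tool goes at most 41.7 mm and 7.16 degrees, less where a joint would pass 70% of its speed; a pose out of reach is approached as far as the arm can. A call with a number of a shift or a turn outside -1 to 1 is refused whole. A call with a gripper value outside its range is refused whole. The fingers move at their own pace and stop on an object; "grip_force" is the grip in N (left out, the last holds). Time passes only in rows, so rows that repeat a pose let the fingers close. It gives the time, the measured TCP pose, the force, the opening and the grip force at its end, in the units of the state.
- status.get_state(): the state, without advancing time (a new reading comes with each control period).
- cams.capture(name): name is "side" or "top" or "wrist"; returns (picture, depth): 400x640x3 uint8, blue, green, red; 400x640 float32, m along the optical axis (not along the pixel's ray), 0 where there is no reading.
- cams.calibration(name): a dict with "mtx" (3x3 intrinsics, pixels), "D" ([k1, k2, p1, p2, k3] as OpenCV has them; the pictures are not rectified), "camera_from_world" (4x4, takes a point from world to camera coordinates); the wrist camera has in their place "T_tool_cam" (4x4, takes a point from camera to tool coordinates, whose origin is the TCP and whose axes are the flange's). Camera axes: x right, y down, z forward; pixel columns grow to the right and rows downward; lengths in m; the calibration is good to about 2 mm. A picture is of the moment at which its call begins: read the wrist's pose just before it. calibration takes no time and is no camera call.
- job.close_job(): hands the job in; it is judged then, once.
The state is a dict: "time_s": time; "joints": joint angles; "qd": joint speeds; "joint_torque": joint torques, N m; "tcp_pos": TCP position; "eef_rot": TCP orientation; "contact_force": force on the tool from outside, world axes, zero at the start; "moment": the same for the moment, N m; "gripper_width": finger opening in m; "gripper_force": force on a finger pad.
Only numpy, scipy, OpenCV 4.12 (cv2) and the standard library are available. Lean on these libraries where they do the work, as an engineer would, in place of code of your own. Each camera call takes 0.05 s, during which the arm holds its last target. There are 200 camera calls.

## Working session

There is one attempt and no reset: what is moved stays moved. The work goes in short steps, Python scripts to look and compute and a tool call to move; the robot and the scene stay as the last step left them, time stands still between calls to the robot, and variables do not carry over. Pictures are saved under pics/ and viewed, at most 10 in all, crops included, and the job is handed in when it is done.

Besides the shell and the picture viewer there is one more tool, called after "Request:" as name(argument=value, ...) on one line, values as JSON. step_arm: Moves the arm, as the interface text tells. Shift numbers are shares of 20 cm and turn numbers shares of 360 degrees, none past 1 either way. Its arguments: {"type":"object","properties":{"xyz":{"type":"array"},"yaw":{"type":"array"},"claw":{"type":"array"},"grip_force":{"type":"number"}},"required":["xyz","yaw","claw"]}

```bash
mkdir -p pics; python3 - <<'E'
from plant import status,cams
import cv2,numpy as np
s=status.get_state();print({k:np.round(v,3).tolist() for k,v in s.items()})
for n in("top","side"):
    p,d=cams.capture(n);cv2.imwrite(f"pics/{n}0.png",p);np.savez(f"{n}0.npz",p=p,d=d)
    c=cams.calibration(n);print(n,c)
print(cams.calibration("wrist"))
E
```

```text
{'time_s': 0.0, 'joints': [-53.911, 20.591, 0.633, -0.019, -70.136, -16.508], 'qd': [0.081, 0.035, 0.006, 0.032, 0.025, -0.012], 'joint_torque': [-0.002, -58.272, 29.304, 6.997, 0.007, -0.0], 'tcp_pos': [0.226, -0.636, 0.24], 'eef_rot': [179.905, -0.01, -160.425], 'contact_force': [-0.214, 0.138, -0.437], 'moment': [-0.01, -0.018, -0.011], 'gripper_force': 0.0, 'gripper_width': 0.087}
top {'mtx': array([[451.52179754,   0.        , 317.76182108],
       [  0.        , 451.52179754, 188.27262377],
       [  0.        ,   0.        ,   1.        ]]), 'D': array([-0.08363575,  0.        ,  0.        ,  0.        ,  0.        ]), 'camera_from_world': array([[ 0.01025838, -0.9999438 , -0.0026753 , -0.13783835],
       [-0.98159034, -0.00955972, -0.19075905,  0.47822906],
       [ 0.19072275,  0.00458293, -0.98163325,  1.21070693],
       [ 0.        ,  0.        ,  0.        ,  1.        ]])}
side {'mtx': array([[369.43258016,   0.        , 318.81069401],
       [  0.        , 369.43258016, 197.51779116],
       [  0.        ,   0.        ,   1.        ]]), 'D': array([-0.00729605,  0.   
[... 212 characters left out ...]
 0.81467689, -0.57921845,  1.10409314],
       [ 0.        ,  0.        ,  0.        ,  1.        ]])}
{'mtx': array([[341.07877075,   0.        , 317.54030764],
       [  0.        , 341.07877075, 201.23758347],
       [  0.        ,   0.        ,   1.        ]]), 'D': array([-0.02385599,  0.        ,  0.        ,  0.        ,  0.        ]), 'T_tool_cam': array([[ 2.20834934e-04, -9.68945092e-01, -2.47275880e-01,
         6.49727928e-02],
       [ 9.99999438e-01, -4.24088843e-05,  1.05924885e-03,
         4.19880543e-04],
       [-1.03684066e-03, -2.47275975e-01,  9.68944538e-01,
        -1.44049953e-01],
       [ 0.00000000e+00,  0.00000000e+00,  0.00000000e+00,
         1.00000000e+00]])}
```

View pics/top0.png

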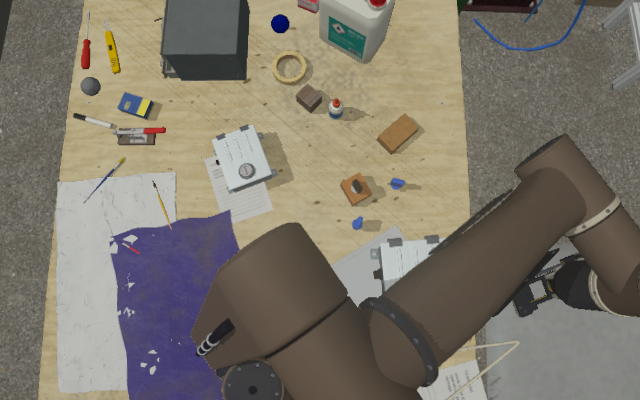

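View pics/side0.png

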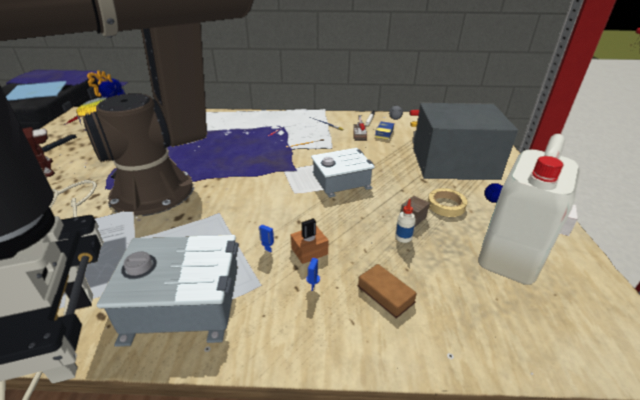

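The top view has two boxes: one at (241,158) with its lock at (247,171), and a larger one at (410,265) that is partly hidden. The larger one appears at (170,280) in the side view. The job needs the smaller, at (241,158), which I'll check by its size. There are three keys: a black-gripped one in the wooden stand at (357,187), and blue look-alikes at (398,184) and (358,222). The black one fits the description.

```bash
cat > h.py <<'E'
import numpy as np,cv2
from plant import status,cams
from scipy.spatial.transform import Rotation as R
def campose(n,s=None):
    c=cams.calibration(n)
    if n!="wrist": return c,np.linalg.inv(c["camera_from_world"])
    T=np.eye(4);T[:3,:3]=R.from_euler('xyz',s["eef_rot"],degrees=True).as_matrix();T[:3,3]=s["tcp_pos"]
    return c,T@c["T_tool_cam"]
def rays(c,uv): 
    q=cv2.undistortPoints(np.array(uv,float).reshape(-1,1,2),c["mtx"],c["D"])[:,0]
    return np.c_[q,np.ones(len(q))]
def plane(n,uv,z,s=None):
    c,W=campose(n,s);r=rays(c,uv)@W[:3,:3].T;o=W[:3,3]
    return o+r*((z-o[2])/r[:,2])[:,None]
def cloud(n,d,s=None):
    c,W=campose(n,s);v,u=np.mgrid[:400,:640]
    P=rays(c,np.c_[u.ravel(),v.ravel()])*d.reshape(-1,1)
    return (P@W[:3,:3].T+W[:3,3]).reshape(400,640,3)
E
python3 - <<'E'
from h import *
z=np.load("top0.npz");P=cloud("top",z["d"])
def rep(n,m):
    q=P[m];print(n,len(q),q.mean(0).round(4),np.percentile(q,[2,98],axis=0).round(3).tolist())
    r=cv2.minAreaRect((q[:,:2]*1000).astype(np.float32));print("  rect",np.round(r[0],1),np.round(r[1],1),round(r[2],1))
def win(u0,u1,v0,v1,lo,hi):
    m=np.zeros((400,640),bool);m[v0:v1,u0:u1]=1;return m&(P[...,2]>lo)&(P[...,2]<hi)&(z["d"]>0)
rep("lid",win(205,280,115,200,.06,.078));rep("head",win(230,265,155,190,.079,.1))
rep("stand",win(335,378,165,210,.036,.052));rep("keytop",win(335,378,165,210,.08,.12))
rep("bigbox",win(370,445,230,300,.05,.2))
rep("bk1",win(385,412,172,196,.02,.12));rep("bk2",win(345,372,212,234,.02,.12))
p=z["p"]
a=cv2.resize(p[115:205,200:280],None,fx=5,fy=5,interpolation=2);b=cv2.resize(p[160:235,335:415],None,fx=5,fy=5,interpolation=2)
cv2.imwrite("pics/crop1.png",np.hstack([a[:375],b[:375]]))
print(np.round(P[[250,265,280],[405,410,390]],3))
E
```

```text
lid 2331 [0.5644 0.0814 0.07  ] [[0.483, 0.01, 0.065], [0.644, 0.151, 0.076]]
  rect [566.2  82.3] [163.3 124.1] 22.1
head 105 [0.5207 0.0647 0.0835] [[0.505, 0.049, 0.079], [0.536, 0.079, 0.088]]
  rect [521.6  64.1] [33.3 30.9] 4.9
stand 461 [ 0.4801 -0.2384  0.045 ] [[0.443, -0.276, 0.039], [0.52, -0.201, 0.05]]
  rect [ 482.4 -239. ] [71.  63.2] 30.4
keytop 74 [ 0.4807 -0.2383  0.0917] [[0.466, -0.251, 0.083], [0.496, -0.226, 0.097]]
  rect [ 481.3 -238.5] [33.4 15.7] 33.0
bigbox 1864 [ 0.29   -0.3564  0.0967] [[0.22, -0.447, 0.056], [0.342, -0.297, 0.105]]
  rect [ 308.8 -359.1] [104.4 210.6] 39.9
bk1 126 [ 0.493  -0.3507  0.0582] [[0.483, -0.367, 0.027], [0.505, -0.335, 0.078]]
  rect [ 492.9 -351.9] [34.  21.2] 82.6
bk2 108 [ 0.3811 -0.2409  0.0593] [[0.365, -0.254, 0.028], [0.397, -0.229, 0.078]]
  rect [ 381.  -241.6] [31.7 25.6] 2.6
[[ 0.308 -0.362  0.099]
 [ 0.269 -0.374  0.102]
 [ 0.23  -0.322  0.098]]
```

View pics/crop1.png

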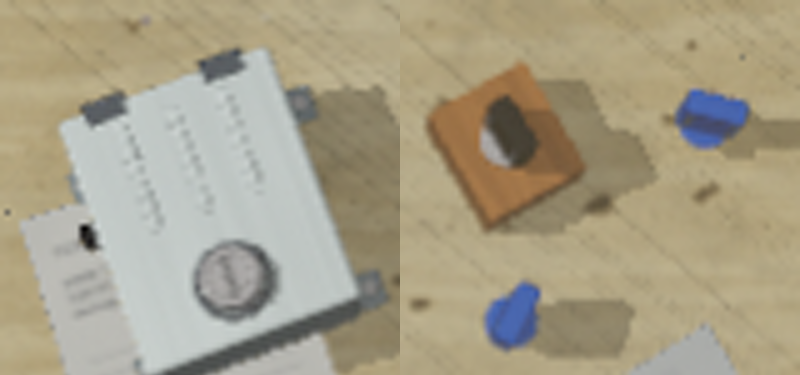

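The left crop shows the small box with the lock at about (235,280) and its slot running nearly vertical in the image. Its lid measures roughly 150 x 120 mm, so it is the right one. The right crop shows the black key in the wooden stand at crop (512,130), with the blue look-alikes at (712,115) and (512,315). I'm going above the key.

Request:
step_arm(xyz=[[-0.93,0.72,0],[-0.93,0.72,0],[-0.93,0.72,0],[-0.93,0.72,0],[-0.93,0.72,0],[-0.93,0.72,0],[-0.93,0.72,0],[-0.93,0.72,0]], yaw=[0,0,0,0,0,0,0,0], claw=[-1,-1,-1,-1,-1,-1,-1,-1])

```text
time_s: 0.77
tcp_pos: [0.354, -0.4367, 0.2407]
eef_rot: [-180.0, 0.0, -160.2]
contact_force: [-0.8, -0.2, -0.2]
gripper_width: 0.0878
gripper_force: 0.0
```

Request:
step_arm(xyz=[[-0.93,0.72,0.15],[-0.93,0.72,0.15],[-0.93,0.72,0.15],[-0.93,0.72,0.15],[-0.93,0.72,0.15],[-0.93,0.72,0.15],[-0.93,0.72,0.15],[-0.93,0.72,0.15],[-0.93,0.72,0.15],[-0.93,0.72,0.15]], yaw=[-0.03,-0.03,-0.03,-0.03,-0.03,-0.03,-0.03,-0.03,-0.03,-0.03], claw=[-0.3,-0.3,-0.3,-0.3,-0.3,-0.3,-0.3,-0.3,-0.3,-0.3])

```text
time_s: 1.6
tcp_pos: [0.4796, -0.2411, 0.2105]
eef_rot: [180.0, -0.0, -149.7]
contact_force: [0.5, -0.6, -0.5]
gripper_width: 0.0571
gripper_force: 0.0
```

```bash
cat >> h.py <<'E'
def shares(s,xyz,yaw):
    Rm=R.from_euler('xyz',s["eef_rot"],degrees=True).as_matrix()
    d=Rm.T@(np.array(xyz)-s["tcp_pos"])
    return np.round(d/.2,4),round(-((yaw-s["eef_rot"][2]+180)%360-180)/360,4)
E
python3 - <<'E'
from h import *
s=status.get_state();p,d=cams.capture("wrist");cv2.imwrite("pics/w1.png",p);P=cloud("wrist",d,s)
np.savez("w1.npz",p=p,d=d)
print(s["time_s"],s["tcp_pos"],s["eef_rot"],s["gripper_width"],np.round(s["joints"],1))
near=(np.hypot(P[...,0]-.481,P[...,1]+.2385)<.05)&(d>0)
for n,lo,hi in(("top",.089,.1),("stand",.041,.048)):
    q=P[near&(P[...,2]>lo)&(P[...,2]<hi)];print(n,len(q),q.mean(0).round(4))
    if len(q):print(cv2.minAreaRect((q[:,:2]*1000).astype(np.float32)))
print(shares(s,[.481,-.2385,.069],30.4-180))
E
```

```text
1.6 [ 0.47962174 -0.24107517  0.21047077] [ 1.79991956e+02 -2.25942856e-02 -1.49703887e+02] 0.05707336088247593 [ -5.7   8.9 -19.3   0.  -61.9 -54. ]
top 711 [ 0.4837 -0.2381  0.0925]
((484.2357482910156, -237.91769409179688), (33.32340621948242, 13.818840026855469), 30.58524513244629)
stand 3829 [ 0.4829 -0.2394  0.045 ]
((485.48101806640625, -237.6813201904297), (70.42566680908203, 62.05963134765625), 30.406028747558594)
(array([-0.0127,  0.0075,  0.7073]), np.float64(-0.0003))
```

View pics/w1.png

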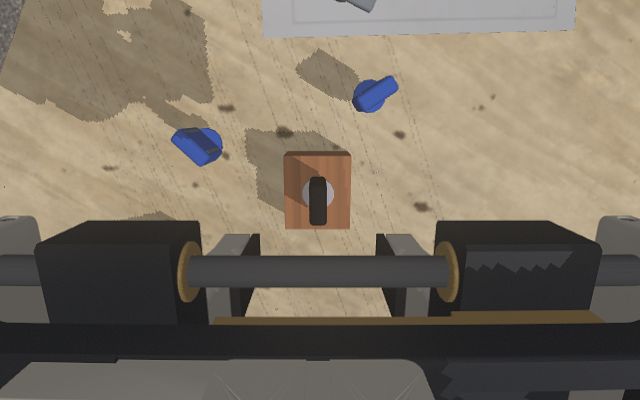

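The wrist view shows the stand at (317,190) with the black key at (318,200). The blue look-alikes at (195,145) and (373,95) are clear of the fingers. Now I'll descend and grip.

Request:
step_arm(xyz=[[-0.025,0.003,0.3],[-0.025,0.003,0.5],[-0.025,0.003,0.6],[-0.025,0.003,0.66],[-0.025,0.003,0.69],[-0.025,0.003,0.707],[-0.025,0.003,0.707],[-0.025,0.003,0.707],[-0.025,0.003,0.707],[-0.025,0.003,0.707],[-0.025,0.003,0.707],[-0.025,0.003,0.707],[-0.025,0.003,0.707],[-0.025,0.003,0.707],[-0.025,0.003,0.707],[-0.025,0.003,0.707]], yaw=[0,0,0,0,0,0,0,0,0,0,0,0,0,0,0,0], claw=[-0.3,-0.3,-0.3,-0.3,-0.3,-0.3,-0.3,1,1,1,1,1,1,1,1,1], grip_force=50)

```text
time_s: 2.98
tcp_pos: [0.4844, -0.2369, 0.0694]
eef_rot: [-180.0, 0.0, -149.6]
contact_force: [-0.7, 0.2, 1.9]
gripper_width: 0.0138
gripper_force: 50.0
```

The key is gripped, with a 13.8 mm opening. I'll lift it and carry it over to the lock.

Request:
step_arm(xyz=[[0,0,-0.05],[0,0,-0.15],[0,0,-0.3],[0,0,-0.5],[0,0,-0.7],[0,0,-0.7],[0,0,-0.7]], yaw=[0,0,0,0,0,0,0], claw=[1,1,1,1,1,1,1])

```text
time_s: 3.57
tcp_pos: [0.4853, -0.2369, 0.2123]
eef_rot: [-179.8, 0.3, -149.6]
contact_force: [-0.8, 0.7, -3.1]
gripper_width: 0.0135
gripper_force: 50.0
```

Request:
step_arm(xyz=[[-0.15,0.2,0],[-0.3,0.4,0],[-0.465,0.602,0],[-0.465,0.602,0],[-0.465,0.602,0],[-0.465,0.602,0],[-0.465,0.602,0]], yaw=[0,0,0,0,0,0,0], claw=[1,1,1,1,1,1,1])

```text
time_s: 4.15
tcp_pos: [0.5027, -0.0859, 0.2083]
eef_rot: [179.9, -0.1, -149.6]
contact_force: [0.3, -0.1, -1.5]
gripper_width: 0.0136
gripper_force: 50.0
```

Request:
step_arm(xyz=[[-0.15,0.2,0],[-0.3,0.4,0],[-0.465,0.602,0],[-0.465,0.602,0],[-0.465,0.602,0],[-0.465,0.602,0],[-0.465,0.602,0],[-0.465,0.602,0],[-0.465,0.602,0],[-0.465,0.602,0],[-0.465,0.602,0],[-0.465,0.602,0],[-0.465,0.602,0],[-0.465,0.602,0],[-0.465,0.602,0],[-0.465,0.602,0],[-0.465,0.602,0],[-0.465,0.602,0],[-0.465,0.602,0],[-0.465,0.602,0]], yaw=[-0.37,-0.37,-0.37,-0.37,-0.37,-0.37,-0.37,-0.37,-0.37,-0.37,-0.37,-0.37,-0.37,-0.37,-0.37,-0.37,-0.37,-0.37,-0.37,-0.37], claw=[1,1,1,1,1,1,1,1,1,1,1,1,1,1,1,1,1,1,1,1])

```text
time_s: 5.82
tcp_pos: [0.5226, 0.0635, 0.2086]
eef_rot: [180.0, 0.1, -16.3]
contact_force: [-0.3, -0.5, -1.7]
gripper_width: 0.0139
gripper_force: 50.0
```

```bash
python3 - <<'E'
from h import *
s=status.get_state();p,d=cams.capture("wrist");P=cloud("wrist",d,s)
np.savez("w2.npz",p=p,d=d)
print(s["time_s"],s["tcp_pos"],s["eef_rot"],s["contact_force"],np.round(s["joints"],1))
near=(np.hypot(P[...,0]-.5225,P[...,1]-.065)<.03)&(d>0)
m=near&(P[...,2]>.080)&(P[...,2]<.09)
q=P[m];print(len(q),q.mean(0).round(4));v,u=np.nonzero(m);print(u.min(),u.max(),v.min(),v.max(),cv2.minEnclosingCircle((q[:,:2]*1000).astype(np.float32)))
u0,v0=int(u.mean()),int(v.mean())
cv2.imwrite("pics/w2.png",np.hstack([cv2.resize(p[:,:],(400,250)),cv2.resize(p[v0-35:v0+35,u0-35:u0+35],(400,400),interpolation=2)[:250]]) if 0 else cv2.resize(p[max(0,v0-70):v0+80,u0-100:u0+100],(800,600),interpolation=2));print(u0,v0)
E
```

```text
5.8167 [0.52261778 0.06353302 0.20859001] [ 1.79953917e+02  5.86859432e-02 -1.63374258e+01] [-0.31045001 -0.5216835  -1.71326611] [ 28.3   8.  -20.6  -0.  -61.5  45.4]
1062 [0.5256 0.0658 0.0838]
295 336 178 215 ((523.91064453125, 66.22843170166016), 17.061697006225586)
315 196
```

View pics/w2.png

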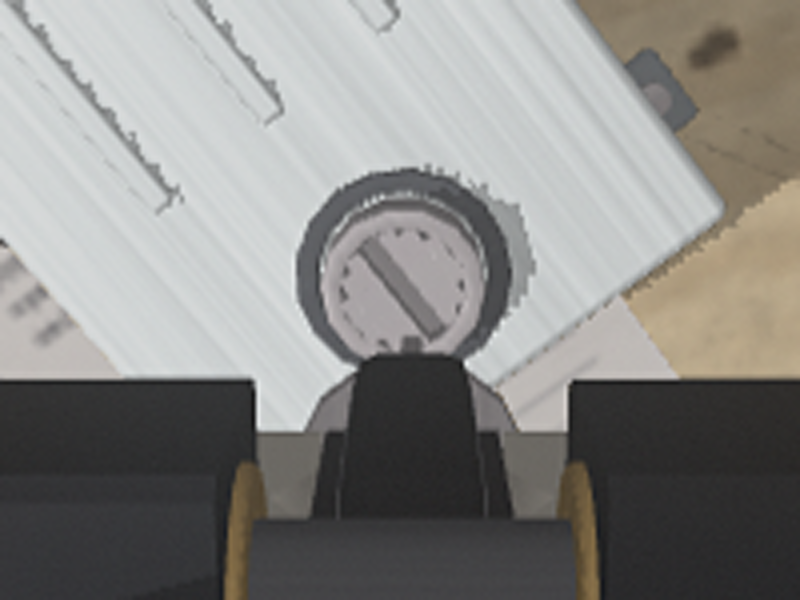

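The crop shows the head at (402,280) with the slot running from about (370,243) to (437,333). The blade end sits just in front of the head, at (411,345). I'll measure the slot and the held blade.

```bash
python3 - <<'E'
from h import *
s=status.get_state();z=np.load("w2.npz");p=z["p"]
s=dict(s)
g=cv2.cvtColor(p,cv2.COLOR_BGR2GRAY)
x0,y0=215+350//4,126+225//4
S=8;sub=cv2.resize(g[180:213,300:330],None,fx=S,fy=S,interpolation=cv2.INTER_CUBIC)
_,m=cv2.threshold(sub,0,255,cv2.THRESH_BINARY_INV+cv2.THRESH_OTSU)
cs,_=cv2.findContours(m,cv2.RETR_LIST,cv2.CHAIN_APPROX_NONE)
for c in cs:
    if cv2.contourArea(c)<400: continue
    uv=(c[:,0]+.5)/S-.5+[300,180]
    w=plane("wrist",uv,.084,s)[:,:2]*1000
    print(uv.mean(0).round(1),cv2.contourArea(c)/S/S,[np.round(a,2) for a in cv2.minAreaRect(w.astype(np.float32))])
# head circle & blade tip
print(plane("wrist",[[215+411/4,126+340/4],[215+411/4,126+350/4]],s["tcp_pos"][2]-.0504,s).round(4))
print(plane("wrist",[[317.7,211]],.158,s))
for r in g[205:217,311:325]: print(r)
print(z["d"][205:217,317].round(3))
E
```

```text
[317.6 211.1] 15.8984375 [array([513.27,  67.58]), array([4.71, 2.66]), np.float64(73.41)]
[300.3 199.1] 6.3046875 [array([526.82,  78.  ]), array([1.73, 3.66]), np.float64(72.66)]
[314.2 196.9] 182.890625 [array([524.67,  65.99]), array([25.66,  8.24]), np.float64(25.99)]
[326.8 180.8] 13.2734375 [array([534.82,  54.05]), array([5.23, 3.06]), np.float64(73.41)]
[302.7 181.5] 13.0703125 [array([540.45,  72.27]), array([2.69, 7.32]), np.float64(19.44)]
[[0.5336 0.0615 0.1583]
 [0.5321 0.0619 0.1583]]
[[0.53348868 0.06155492 0.158     ]]
[165 165 166 167 166 169 141  91 117 124 124 122 121 128]
[166 165 164 165 165 166 169 128  92 120 125 122 122 122]
[165 166 165 165 165 166 167 171 106  99 121 125 121 120]
[165 164 165 165 166 166 167 170 153 100 100 121 110 105]
[167 166 165 167 163 155 158 158 159 134  99  99  91  95]
[158 167 166 168 141 101 102 103 102 142 142  93 106 124]
[116 162 167 169 127  89  88  90  87 119 166 125 154 167]
[107 142 169 171 124  90  91  92  88 115 155 174 172 172]
[138 122 158 160  98  87  87  88  84 121 164 163 158 156]
[86 86 86 91 75 60 60 61 60 72 89 86 87 84]
[46 44 45 44 46 48 46 48 47 45 44 43 44 44]
[48 48 48 48 48 47 48 48 49 47 49 47 48 47]
[0.279 0.278 0.279 0.279 0.279 0.201 0.199 0.196 0.195 0.169 0.168 0.166]
```

```bash
python3 - <<'E'
from h import *
s=status.get_state();z=np.load("w2.npz");g=cv2.cvtColor(z["p"],cv2.COLOR_BGR2GRAY).astype(float)
# per-row slot centre (dark-weighted) within the head
rows=range(188,209);pts=[]
for v in rows:
    uc=307.5+(v-187)*(323.5-307.5)/(209.5-187)
    us=np.arange(int(uc)-5,int(uc)+7);w=np.clip(150-g[v,us],0,None);pts.append([(w*us).sum()/w.sum(),v,w.sum()/60])
pts=np.array(pts);print(pts.round(1).tolist())
W=plane("wrist",pts[2:-3,:2],.084,s)
vx,vy,a,b=cv2.fitLine((W[:,:2]*1000).astype(np.float32),cv2.DIST_HUBER,0,.01,.01).ravel()
print("slot angle",np.degrees(np.arctan2(vy,vx)),a,b)
n=np.array([-vy,vx]);print("resid",((W[:,:2]*1000-[a,b])@n).round(2))
# head edge circle at z .084 from depth mask
P=cloud("wrist",z["d"],s);m=(np.hypot(P[...,0]-.524,P[...,1]-.066)<.03)&(P[...,2]>.08)&(P[...,2]<.09)
vv,uu=np.nonzero(m);Q=plane("wrist",np.c_[uu,vv],.084,s);print("circ",cv2.minEnclosingCircle((Q[:,:2]*1000).astype(np.float32)))
t=plane("wrist",[[317.5,209.6]],s["tcp_pos"][2]-.0504,s)[0];y=np.radians(s["eef_rot"][2]);X=np.array([np.cos(y),np.sin(y)])
print("tip",t,"tip centre",t[:2]-.01*X,"minus tcp",t[:2]-.01*X-s["tcp_pos"][:2],"in tool",(t[:2]-s["tcp_pos"][:2])@np.c_[X,[X[1],-X[0]]])
for v in range(184,212,3):print(v,g[v,302:332].astype(int))
E
```

```text
[[306.8, 188.0, 4.2], [307.0, 189.0, 4.7], [308.6, 190.0, 3.9], [309.3, 191.0, 3.5], [309.9, 192.0, 4.1], [310.8, 193.0, 4.2], [311.5, 194.0, 4.1], [312.5, 195.0, 3.8], [313.2, 196.0, 3.7], [313.9, 197.0, 4.1], [314.8, 198.0, 4.3], [315.4, 199.0, 4.2], [316.4, 200.0, 3.8], [317.1, 201.0, 3.8], [317.9, 202.0, 4.1], [318.8, 203.0, 4.2], [319.5, 204.0, 4.0], [320.3, 205.0, 3.9], [321.1, 206.0, 3.9], [322.4, 207.0, 4.8], [322.9, 208.0, 5.0]]
slot angle 20.67864 524.53235 66.828964
resid [-0.07 -0.02  0.1   0.01  0.09 -0.05 -0.01  0.05 -0.02  0.07 -0.04  0.01
  0.01 -0.06  0.01 -0.05]
circ ((524.6472778320312, 66.33389282226562), 16.9697265625)
tip [0.53441942 0.06140123 0.1582584 ] tip centre [0.52483656 0.06425932] minus tcp [0.00219737 0.00056131] in tool [ 0.01194528 -0.00116592]
184 [172 172 166 162 159 154 154 128 150 154 167 153 106 141 168 167 168 136
  88 118 155 166 161 160 161 161 159 159 103  88]
187 [162 158 146 115 124 122 122 121 138 162 166 167 166 165 165 166 165 167
 167 166 168 166 166 168 143 157 162 160 159 155]
190 [135 154 171 141  99 116 127 123 122 121 118 162 167
[... 259 characters left out ...]
121 136 162 167
 166 165 166 165 165 165 165 166 168 146 105 172]
199 [163 166 165 164 165 165 166 166 166 169 140  99 102 125 122 121 122 120
 159 167 165 166 164 167 166 166 166 166 168 163]
202 [165 165 168 167 165 166 165 165 165 165 165 167 170 109 101 120 124 122
 122 121 137 161 167 165 165 166 168 114 147 186]
205 [147 166 165 165 164 165 165 166 167 165 165 166 167 166 169 141  91 117
 124 124 122 121 128 161 167 167 163 169 172 168]
208 [162 155 143 157 166 166 165 168 166 165 164 165 165 166 166 167 170 153
 100 100 121 110 105  93 119 158 171 166 160 159]
211 [171 167 166 163 158 166 166 132  91 116 162 167 169 127  89  88  90  87
 119 166 125 154 167 176 172 162 160 152 110  76]
```

The slot lies at 20.7° about (524.6, 66.5) mm. I'll align the yaw, come lower and look once more.

```bash
python3 - <<'E'
from h import *
s=status.get_state();print(shares(s,[.5232,.0647,.180],20.7))
E
```

```text
(array([ 0.0014, -0.0057,  0.1433]), np.float64(-0.1036))
```

Request:
step_arm(xyz=[[0.001,-0.006,0.07],[0.001,-0.006,0.14],[0.001,-0.006,0.143],[0.001,-0.006,0.143],[0.001,-0.006,0.143],[0.001,-0.006,0.143],[0.001,-0.006,0.143],[0.001,-0.006,0.143],[0.001,-0.006,0.143],[0.001,-0.006,0.143]], yaw=[-0.1035,-0.1035,-0.1035,-0.1035,-0.1035,-0.1035,-0.1035,-0.1035,-0.1035,-0.1035], claw=[1,1,1,1,1,1,1,1,1,1])

```text
time_s: 6.7
tcp_pos: [0.5234, 0.0658, 0.1805]
eef_rot: [-180.0, 0.0, 20.7]
contact_force: [-0.7, 0.1, -2.0]
gripper_width: 0.0137
gripper_force: 50.0
```

```bash
python3 - <<'E'
from h import *
s=status.get_state();p,d=cams.capture("wrist");np.savez("w3.npz",p=p,d=d)
print(s["time_s"],s["tcp_pos"],s["eef_rot"],np.round(s["joints"],1))
c,W=campose("wrist",s)
q=np.linalg.inv(W)@np.array([.5246,.0665,.084,1]);uv,_=cv2.projectPoints(q[:3].reshape(1,3),np.zeros(3),np.zeros(3),c["mtx"],c["D"]);u,v=uv.ravel().astype(int);print(u,v)
cv2.imwrite("pics/w3.png",cv2.resize(p[v-35:v+40,u-50:u+50],(800,600),interpolation=2))
E
```

```text
6.7 [0.52335774 0.06581527 0.18050595] [-1.79999976e+02  8.42140049e-03  2.07207839e+01] [ 28.5   9.5 -22.8  -0.  -57.7  82.2]
318 207
```

View pics/w3.png

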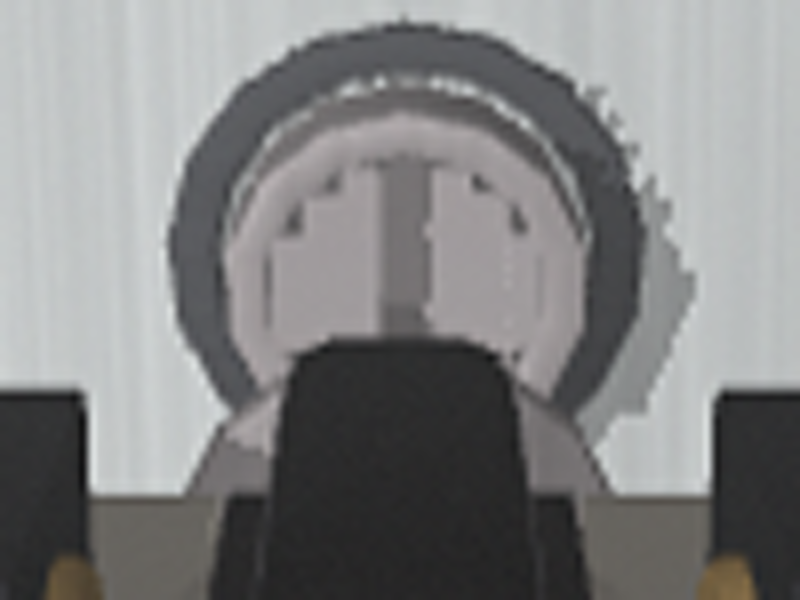

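The crop shows the slot vertical, from (407,165) to (407,300), so the yaw is aligned. The blade's end is at about (404,320), directly in line with it. I'll measure the lateral offset.

```bash
python3 - <<'E'
from h import *
s=status.get_state();z=np.load("w3.npz");g=cv2.cvtColor(z["p"],cv2.COLOR_BGR2GRAY).astype(int)
for v in list(range(192,215,2))+[211,213]: print(v,g[v,310:328],z["d"][v,318].round(3))
T=s["tcp_pos"];y=np.radians(s["eef_rot"][2]);B=np.array([[np.cos(y),np.sin(y)],[np.sin(y),-np.cos(y)]])
f=lambda uv,zz:((plane("wrist",uv,zz,s)[:,:2]-T[:2])@B.T*1000).round(2)
print("slot edges",f([[315.5,198],[321.5,198],[315.5,205],[321.5,205]],.084).tolist())
print("tip",f([[317.5,210.5],[318.5,210.5]],T[2]-.0504).tolist())
P=cloud("wrist",z["d"],s);m=(np.hypot(P[...,0]-.524,P[...,1]-.066)<.03)&(P[...,2]>.08)&(P[...,2]<.09)
vv,uu=np.nonzero(m);q=f(np.c_[uu,vv],.084);q=q[q[:,0]>5]
A=np.array(cv2.minEnclosingCircle(q.astype(np.float32))[0]);print("head",A,q.max(0),q.min(0))
E
```

```text
192 [140 146 145 122 126 103 107 115 115 116 113 104 113 124 136 147 146 149] 0.254
194 [124 159 158 159 160 138 118 117 116 116 114 112 160 159 159 158 161  82] 0.254
196 [146 158 158 157 159 138 117 116 116 117 115 110 159 157 158 157 160 148] 0.253
198 [156 156 156 157 159 138 115 114 115 117 115 111 159 159 157 157 156 156] 0.256
200 [156 157 156 159 159 138 116 115 116 117 112 155 158 157 157 157 157 156] 0.254
202 [156 156 157 156 159 138 116 116 115 117 114 110 158 157 157 157 156 157] 0.255
204 [157 157 157 156 158 137 116 116 115 117 117 111 160 157 157 157 156 156] 0.254
206 [157 157 157 158 159 138 116 116 115 116 115 111 159 156 157 157 157 156] 0.257
208 [157 157 156 156 159 135 117 115 115 116 115 110 159 158 156 156 157 157] 0.256
210 [156 156 156 158 159 125 100 101 101 101 109 156 158 158 156 157 157 156] 0.201
212 [158 158 159 159 162 126  97  98  99  99  97 113 147 159 159 158 158 158] 0.197
214 [ 83  83  83  84  83  76  62  62  62  61  61  66  73  84  83  81 111 146] 0.169
211 [157 156 157 157 160 125  97  98  98  96  93 147 156 157 157 157 158 157] 0.2
213 [148 148 148 149 151 119  95  94  94  93  93 107 135 150 147 148 152 160] 0.195
slot edges [[8.41, -2.11], [8.41, 2.24], [3.15, -2.12], [3.15, 2.26]]
tip [[12.05, -0.61], [12.05, -0.02]]
head [ 5.58146048 -0.3001067 ] [18.03 15.72] [  5.4  -16.32]
```

Request:
step_arm(xyz=[[-0.008,0.002,0.05],[-0.008,0.002,0.12],[-0.008,0.002,0.18],[-0.008,0.002,0.21],[-0.008,0.002,0.225],[-0.008,0.002,0.235],[-0.008,0.002,0.245],[-0.008,0.002,0.25],[-0.008,0.002,0.25],[-0.008,0.002,0.25]], yaw=[0,0,0,0,0,0,0,0,0,0], claw=[1,1,1,1,1,1,1,1,1,1])

```text
time_s: 7.58
tcp_pos: [0.5222, 0.0652, 0.1309]
eef_rot: [-180.0, -0.0, 20.8]
contact_force: [0.2, 1.0, -2.2]
gripper_width: 0.0136
gripper_force: 50.0
```

No contact force, so the blade is in the slot. Next I'll press towards the slot bottom.

Request:
step_arm(xyz=[[0,0,0.005],[0,0,0.01],[0,0,0.015],[0,0,0.02],[0,0,0.02],[0,0,0.02]], yaw=[0,0,0,0,0,0], claw=[1,1,1,1,1,1])

```text
time_s: 8.08
tcp_pos: [0.5221, 0.0651, 0.1267]
eef_rot: [180.0, -0.0, 20.8]
contact_force: [-1.5, 0.7, 1.9]
gripper_width: 0.0137
gripper_force: 50.0
```

Request:
step_arm(xyz=[[0,0,0.005],[0,0,0.01],[0,0,0.015],[0,0,0.02],[0,0,0.02],[0,0,0.02]], yaw=[0,0,0,0,0,0], claw=[1,1,1,1,1,1])

```text
time_s: 8.58
tcp_pos: [0.5222, 0.0651, 0.1228]
eef_rot: [180.0, -0.0, 20.9]
contact_force: [-2.5, -0.8, 5.3]
gripper_width: 0.0139
gripper_force: 50.0
```

```bash
python3 - <<'E'
from h import *
s=status.get_state();print(s["tcp_pos"],s["eef_rot"],s["contact_force"].__repr__(),s["moment"])
E
```

```text
[0.52220952 0.06513366 0.1227857 ] [ 1.79994943e+02 -2.12060777e-02  2.08512290e+01] array([-2.4510859 , -0.78972791,  5.31132758]) [ 0.02874168  0.84647387 -0.03017377]
```

Request:
step_arm(xyz=[[0,0,0.003],[0,0,0.005],[0,0,0.005],[0,0,0.005],[0,0,0.005],[0,0,0.005],[0,0,0.005],[0,0,0.005],[0,0,0.005],[0,0,0.005]], yaw=[0,0,0,0.01,0.02,0.03,0.04,0.05,0.055,0.055], claw=[1,1,1,1,1,1,1,1,1,1])

```text
time_s: 9.42
tcp_pos: [0.5225, 0.0652, 0.1221]
eef_rot: [-180.0, -0.1, 0.9]
contact_force: [-1.0, -0.3, 5.9]
gripper_width: 0.0133
gripper_force: 50.0
```

```bash
cat > st.py <<'E'
from h import *
s=status.get_state();print(s["time_s"],np.round(s["tcp_pos"],4),s["eef_rot"].__getitem__(2),np.round(s["contact_force"],2),np.round(s["moment"],3),np.round(s["joint_torque"],3))
E
python3 st.py
```

```text
9.4167 [0.5225 0.0652 0.1221] 0.938701975796106 [-1.01 -0.27  5.87] [-0.092  0.599  0.006] [ -0.092 -39.688  22.529   5.039   0.501  -0.68 ]
```

Request:
step_arm(xyz=[[0,0,0],[0,0,0],[0,0,0],[0,0,0],[0,0,0],[0,0,0],[0,0,0],[0,0,0],[0,0,0],[0,0,0],[0,0,0],[0,0,0]], yaw=[0.01,0.02,0.03,0.04,0.05,0.06,0.07,0.08,0.09,0.1,0.11,0.11], claw=[1,1,1,1,1,1,1,1,1,1,1,1])

```text
time_s: 10.42
tcp_pos: [0.5228, 0.0655, 0.1221]
eef_rot: [-179.9, -0.0, -38.8]
contact_force: [-0.9, 0.9, 5.5]
gripper_width: 0.0137
gripper_force: 50.0
```

```bash
python3 st.py
```

```text
10.4167 [0.5228 0.0655 0.1221] -38.761824617360034 [-0.85  0.93  5.52] [ 0.534  0.596 -0.052] [ -0.813 -39.617  22.041   5.382   0.194  -1.107]
```

```bash
cat > mz.py <<'E'
from h import *
M=[];Y=[];F=[];J=[]
for i in range(4):
    s=status.get_state();M.append(s["moment"][2]);Y.append(s["eef_rot"][2]);F.append(s["contact_force"]);J.append(s["joint_torque"][5]);Z=s["tcp_pos"]
    cams.capture("wrist")
print(round(s["time_s"],2),"Mz",np.mean(M).round(4),np.std(M).round(4),"yaw",np.mean(Y).round(2),"F",np.mean(F,0).round(2),"j6",np.mean(J).round(3),"tcp",np.round(Z,4))
E
python3 mz.py
```

```text
10.57 Mz -0.0035 0.034 yaw -38.61 F [-0.99  1.41  6.09] j6 -0.45 tcp [0.5227 0.0655 0.1221]
```

Request:
step_arm(xyz=[[0,0,0],[0,0,0],[0,0,0],[0,0,0],[0,0,0]], yaw=[0.008,0.016,0.024,0.032,0.032], claw=[1,1,1,1,1])

```text
time_s: 11.03
tcp_pos: [0.5228, 0.0656, 0.1221]
eef_rot: [-179.9, -0.0, -50.2]
contact_force: [-1.3, 2.4, 5.3]
gripper_width: 0.0135
gripper_force: 50.0
```

```bash
python3 mz.py
```

```text
11.18 Mz 0.016 0.0075 yaw -50.12 F [-0.79  1.67  5.66] j6 -0.365 tcp [0.5229 0.0656 0.1222]
```

Request:
step_arm(xyz=[[0,0,0.002],[0,0,0.003],[0,0,0.003]], yaw=[0.003,0.006,0.006], claw=[1,1,1])

```text
time_s: 11.48
tcp_pos: [0.5229, 0.0656, 0.1216]
eef_rot: [-179.9, -0.0, -52.3]
contact_force: [-1.4, 2.2, 6.7]
gripper_width: 0.0135
gripper_force: 50.0
```

```bash
python3 mz.py
```

```text
11.63 Mz 0.0275 0.0147 yaw -52.23 F [-1.4   1.7   6.41] j6 -0.153 tcp [0.5229 0.0656 0.1216]
```

Request:
step_arm(xyz=[[0,0,0],[0,0,0],[0,0,0]], yaw=[0.003,0.006,0.006], claw=[1,1,1])

```text
time_s: 11.93
tcp_pos: [0.5229, 0.0656, 0.1216]
eef_rot: [-179.9, -0.0, -54.4]
contact_force: [-0.8, 1.8, 6.6]
gripper_width: 0.0139
gripper_force: 50.0
```

```bash
python3 mz.py
```

```text
12.08 Mz 0.0147 0.046 yaw -54.39 F [-0.58  1.65  6.53] j6 -0.153 tcp [0.5229 0.0657 0.1216]
```

Request:
step_arm(xyz=[[0,0,0],[0,0,0],[0,0,0]], yaw=[0.003,0.006,0.006], claw=[1,1,1])

```text
time_s: 12.38
tcp_pos: [0.5229, 0.0657, 0.1216]
eef_rot: [-179.9, -0.0, -56.6]
contact_force: [-1.2, 1.9, 5.8]
gripper_width: 0.0139
gripper_force: 50.0
```

```bash
sed -i 's/range(4)/range(5)/' mz.py; python3 mz.py
```

```text
12.58 Mz -0.0079 0.0212 yaw -56.55 F [-1.19  1.77  6.19] j6 -0.127 tcp [0.5229 0.0656 0.1216]
```

Request:
step_arm(xyz=[[0,0,0],[0,0,0],[0,0,0]], yaw=[0.003,0.006,0.006], claw=[1,1,1])

```text
time_s: 12.88
tcp_pos: [0.5229, 0.0657, 0.1216]
eef_rot: [-179.9, -0.0, -58.8]
contact_force: [-1.2, 1.6, 7.1]
gripper_width: 0.0142
gripper_force: 50.0
```

```bash
python3 mz.py
```

```text
13.08 Mz 0.0214 0.0232 yaw -58.71 F [-1.07  1.78  6.6 ] j6 -0.127 tcp [0.5229 0.0657 0.1216]
```

Request:
step_arm(xyz=[[0,0,0],[0,0,0],[0,0,0]], yaw=[0.003,0.006,0.006], claw=[1,1,1])

```text
time_s: 13.38
tcp_pos: [0.523, 0.0657, 0.1217]
eef_rot: [-179.9, -0.0, -60.9]
contact_force: [-0.2, 3.1, 5.1]
gripper_width: 0.014
gripper_force: 50.0
```

```bash
python3 mz.py
```

```text
13.58 Mz 0.0302 0.0182 yaw -60.87 F [-0.94  2.34  5.88] j6 -0.127 tcp [0.523  0.0657 0.1216]
```

Request:
step_arm(xyz=[[0,0,0],[0,0,0],[0,0,0]], yaw=[0.003,0.006,0.006], claw=[1,1,1])

```text
time_s: 13.88
tcp_pos: [0.523, 0.0657, 0.1216]
eef_rot: [-179.9, -0.0, -63.1]
contact_force: [-1.1, 1.7, 6.2]
gripper_width: 0.0136
gripper_force: 50.0
```

```bash
python3 mz.py
```

```text
14.08 Mz 0.0243 0.0159 yaw -63.03 F [-0.93  1.86  6.35] j6 -0.127 tcp [0.523  0.0657 0.1217]
```

Request:
step_arm(xyz=[[0,0,0],[0,0,0],[0,0,0]], yaw=[0.003,0.006,0.006], claw=[1,1,1])

```text
time_s: 14.38
tcp_pos: [0.523, 0.0657, 0.1217]
eef_rot: [-179.9, -0.0, -65.2]
contact_force: [-1.0, 1.6, 6.2]
gripper_width: 0.0137
gripper_force: 50.0
```

```bash
python3 mz.py
```

```text
14.58 Mz 0.0108 0.0297 yaw -65.19 F [-0.94  1.82  6.1 ] j6 -0.127 tcp [0.523  0.0657 0.1217]
```

Request:
step_arm(xyz=[[0,0,0],[0,0,0],[0,0,0]], yaw=[0.003,0.006,0.006], claw=[1,1,1])

```text
time_s: 14.88
tcp_pos: [0.523, 0.0657, 0.1217]
eef_rot: [-179.9, 0.0, -67.4]
contact_force: [-0.6, 2.1, 7.1]
gripper_width: 0.0136
gripper_force: 50.0
```

```bash
python3 mz.py
```

```text
15.08 Mz 0.0156 0.018 yaw -67.35 F [-0.98  1.85  6.39] j6 -0.127 tcp [0.523  0.0657 0.1217]
```

Request:
step_arm(xyz=[[0,0,0],[0,0,0],[0,0,0]], yaw=[0.003,0.006,0.006], claw=[1,1,1])

```text
time_s: 15.38
tcp_pos: [0.523, 0.0657, 0.1217]
eef_rot: [-179.9, 0.0, -69.6]
contact_force: [-0.5, 1.4, 6.0]
gripper_width: 0.0139
gripper_force: 50.0
```

```bash
python3 mz.py
```

```text
15.58 Mz 0.0106 0.0211 yaw -69.51 F [-0.37  1.7   6.29] j6 -0.127 tcp [0.523  0.0657 0.1217]
```

Request:
step_arm(xyz=[[0,0,0],[0,0,0],[0,0,0]], yaw=[0.003,0.006,0.006], claw=[1,1,1])

```text
time_s: 15.88
tcp_pos: [0.5231, 0.0657, 0.1217]
eef_rot: [-179.9, 0.0, -71.7]
contact_force: [-0.4, 2.0, 6.5]
gripper_width: 0.014
gripper_force: 50.0
```

```bash
python3 mz.py
```

```text
16.08 Mz 0.0172 0.0236 yaw -71.67 F [-0.57  1.57  5.82] j6 -0.127 tcp [0.523  0.0657 0.1217]
```

Request:
step_arm(xyz=[[0,0,0],[0,0,0],[0,0,0]], yaw=[0.003,0.006,0.006], claw=[1,1,1])

```text
time_s: 16.38
tcp_pos: [0.5231, 0.0657, 0.1217]
eef_rot: [-179.9, 0.0, -73.9]
contact_force: [-0.9, 1.6, 6.3]
gripper_width: 0.0137
gripper_force: 50.0
```

```bash
python3 mz.py
```

```text
16.58 Mz 0.0179 0.0417 yaw -73.83 F [-0.14  1.79  5.92] j6 -0.127 tcp [0.5231 0.0657 0.1217]
```

Request:
step_arm(xyz=[[0,0,0],[0,0,0],[0,0,0]], yaw=[0.003,0.006,0.006], claw=[1,1,1])

```text
time_s: 16.88
tcp_pos: [0.5231, 0.0657, 0.1217]
eef_rot: [-179.9, 0.0, -76.0]
contact_force: [0.3, 2.9, 6.8]
gripper_width: 0.0135
gripper_force: 50.0
```

```bash
python3 mz.py
```

```text
17.08 Mz 0.034 0.0387 yaw -75.99 F [-0.53  1.58  6.21] j6 -0.127 tcp [0.5231 0.0657 0.1217]
```

Request:
step_arm(xyz=[[0,0,0],[0,0,0],[0,0,0]], yaw=[0.003,0.006,0.006], claw=[1,1,1])

```text
time_s: 17.38
tcp_pos: [0.5231, 0.0657, 0.1217]
eef_rot: [-179.9, 0.0, -78.2]
contact_force: [-1.2, 1.5, 5.2]
gripper_width: 0.0134
gripper_force: 50.0
```

```bash
python3 mz.py
```

```text
17.58 Mz 0.0367 0.031 yaw -78.15 F [-0.72  1.47  6.32] j6 -0.127 tcp [0.5231 0.0657 0.1217]
```

Request:
step_arm(xyz=[[0,0,0],[0,0,0],[0,0,0]], yaw=[0.003,0.006,0.006], claw=[1,1,1])

```text
time_s: 17.88
tcp_pos: [0.5232, 0.0657, 0.1218]
eef_rot: [-179.9, 0.0, -80.4]
contact_force: [-1.1, 1.3, 6.9]
gripper_width: 0.0139
gripper_force: 50.0
```

```bash
python3 mz.py
```

```text
18.08 Mz 0.0172 0.027 yaw -80.31 F [-0.48  1.62  6.1 ] j6 -0.127 tcp [0.5232 0.0657 0.1217]
```

Request:
step_arm(xyz=[[0,0,0],[0,0,0],[0,0,0]], yaw=[0.003,0.006,0.006], claw=[1,1,1])

```text
time_s: 18.38
tcp_pos: [0.5232, 0.0657, 0.1218]
eef_rot: [-179.8, 0.0, -82.5]
contact_force: [-1.2, 2.3, 5.8]
gripper_width: 0.014
gripper_force: 50.0
```

```bash
python3 mz.py
```

```text
18.58 Mz 0.0335 0.0374 yaw -82.47 F [-0.57  2.19  6.32] j6 -0.126 tcp [0.5232 0.0657 0.1217]
```

Request:
step_arm(xyz=[[0,0,0],[0,0,0],[0,0,0]], yaw=[0.003,0.006,0.006], claw=[1,1,1])

```text
time_s: 18.88
tcp_pos: [0.5232, 0.0657, 0.1218]
eef_rot: [-179.8, 0.0, -84.7]
contact_force: [-0.5, 1.7, 6.5]
gripper_width: 0.0138
gripper_force: 50.0
```

```bash
python3 mz.py
```

```text
19.08 Mz 0.0216 0.0246 yaw -84.62 F [-0.29  1.34  6.31] j6 -0.127 tcp [0.5232 0.0657 0.1218]
```

Request:
step_arm(xyz=[[0,0,0],[0,0,0],[0,0,0]], yaw=[0.003,0.006,0.006], claw=[1,1,1])

```text
time_s: 19.38
tcp_pos: [0.5232, 0.0657, 0.1217]
eef_rot: [-179.9, 0.0, -86.8]
contact_force: [-0.4, 2.2, 5.7]
gripper_width: 0.0139
gripper_force: 50.0
```

```bash
python3 mz.py
```

```text
19.58 Mz 0.0086 0.0177 yaw -86.78 F [-0.21  1.91  6.15] j6 -0.127 tcp [0.5232 0.0657 0.1217]
```

```bash
python3 - <<'E'
from h import *
p,d=cams.capture("wrist")
cv2.imwrite("pics/w4.png",cv2.resize(p[150:300,217:417],(800,600),interpolation=2))
E
```

```text
(no output)
```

View pics/w4.png

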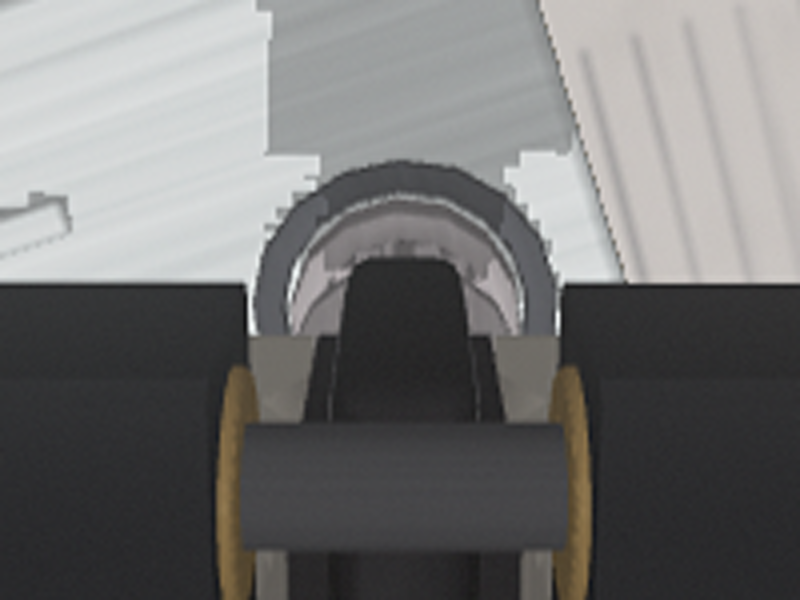

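The slot's end shows just above the grip at (400,243), in line with the tool, so the head is turning with the key. I'll continue towards the stop.

Request:
step_arm(xyz=[[0,0,0],[0,0,0],[0,0,0]], yaw=[0.003,0.005,0.005], claw=[1,1,1])

```text
time_s: 19.93
tcp_pos: [0.5233, 0.0657, 0.1218]
eef_rot: [-179.8, 0.1, -88.6]
contact_force: [0.4, 1.6, 5.7]
gripper_width: 0.0139
gripper_force: 50.0
```

```bash
python3 mz.py
```

```text
20.13 Mz 0.0243 0.0339 yaw -88.58 F [-0.06  1.56  5.92] j6 -0.099 tcp [0.5232 0.0657 0.1218]
```

Request:
step_arm(xyz=[[0,0,0],[0,0,0],[0,0,0]], yaw=[0.003,0.005,0.005], claw=[1,1,1])

```text
time_s: 20.43
tcp_pos: [0.5233, 0.0657, 0.1218]
eef_rot: [-179.8, 0.1, -90.4]
contact_force: [0.6, 1.1, 6.2]
gripper_width: 0.0139
gripper_force: 50.0
```

```bash
python3 mz.py
```

```text
20.63 Mz 0.0595 0.0252 yaw -90.37 F [0.17 1.34 6.25] j6 -0.129 tcp [0.5233 0.0657 0.1218]
```

Request:
step_arm(xyz=[[0,0,0],[0,0,0],[0,0,0]], yaw=[0.002,0.003,0.003], claw=[1,1,1])

```text
time_s: 20.93
tcp_pos: [0.5233, 0.0657, 0.1218]
eef_rot: [-179.8, 0.1, -91.5]
contact_force: [0.4, 1.8, 6.4]
gripper_width: 0.0137
gripper_force: 50.0
```

```bash
python3 mz.py
```

```text
21.13 Mz 0.0634 0.0264 yaw -91.44 F [-0.24  1.44  6.  ] j6 -0.122 tcp [0.5233 0.0657 0.1218]
```

Request:
step_arm(xyz=[[0,0,0],[0,0,0],[0,0,0]], yaw=[0.002,0.003,0.003], claw=[1,1,1])

```text
time_s: 21.43
tcp_pos: [0.5233, 0.0657, 0.1218]
eef_rot: [-179.8, 0.1, -92.5]
contact_force: [0.3, 0.4, 4.9]
gripper_width: 0.0136
gripper_force: 50.0
```

```bash
python3 mz.py
```

```text
21.63 Mz 0.1122 0.0296 yaw -92.52 F [-0.08  1.48  6.04] j6 -0.152 tcp [0.5233 0.0657 0.1218]
```

Request:
step_arm(xyz=[[0,0,0],[0,0,0],[0,0,0]], yaw=[0.001,0.002,0.002], claw=[1,1,1])

```text
time_s: 21.93
tcp_pos: [0.5234, 0.0657, 0.1218]
eef_rot: [-179.8, 0.1, -93.3]
contact_force: [0.1, 0.8, 5.1]
gripper_width: 0.014
gripper_force: 50.0
```

```bash
python3 mz.py
```

```text
22.13 Mz 0.1273 0.0295 yaw -93.24 F [0.08 1.17 5.93] j6 -0.167 tcp [0.5233 0.0657 0.1218]
```

The moment rises steadily, from about 0.02 to 0.13 Nm, so this is the stop. I'll relax the turn and then raise gently so the head springs up.

Request:
step_arm(xyz=[[0,0,0],[0,0,0],[0,0,0],[0,0,-0.005],[0,0,-0.01],[0,0,-0.015],[0,0,-0.02],[0,0,-0.025],[0,0,-0.03],[0,0,-0.035],[0,0,-0.04],[0,0,-0.04]], yaw=[-0.004,-0.009,-0.009,-0.009,-0.009,-0.009,-0.009,-0.009,-0.009,-0.009,-0.009,-0.009], claw=[1,1,1,1,1,1,1,1,1,1,1,1])

```text
time_s: 23.18
tcp_pos: [0.5229, 0.0655, 0.1288]
eef_rot: [-179.9, 0.0, -90.0]
contact_force: [6.6, 1.1, -2.3]
gripper_width: 0.0137
gripper_force: 50.0
```

```bash
python3 mz.py
```

```text
23.38 Mz 0.0629 0.0125 yaw -90.03 F [ 6.27  1.57 -2.54] j6 -0.062 tcp [0.5229 0.0655 0.1288]
```

Request:
step_arm(xyz=[[0,0,-0.01],[0,0,-0.02],[0,0,-0.03],[0,0,-0.04],[0,0,-0.05],[0,0,-0.1],[0,0,-0.2],[0,0,-0.35],[0,0,-0.4],[0,0,-0.4],[0,0,-0.4]], yaw=[0,0,0,0,0,0,0,0,0,0,0], claw=[1,1,1,1,1,1,1,1,1,1,1])

```text
time_s: 24.35
tcp_pos: [0.5217, 0.0651, 0.2095]
eef_rot: [-180.0, 0.1, -90.1]
contact_force: [0.4, 0.6, -1.4]
gripper_width: 0.0141
gripper_force: 50.0
```

```bash
python3 - <<'E'
from h import *
s=status.get_state();p,d=cams.capture("wrist");np.savez("w5.npz",p=p,d=d);P=cloud("wrist",d,s)
print(s["time_s"],s["tcp_pos"],s["eef_rot"],s["contact_force"],s["joints"])
r=np.hypot(P[...,0]-.5235,P[...,1]-.066)
m=(r<.016)&(d>0)&(P[...,2]<.1)
print(m.sum(),np.percentile(P[m][:,2],[5,25,50,75,95]).round(4));l=(r>.03)&(r<.045)&(d>0)&(P[...,2]<.08)&(P[...,2]>.06);print("lid",np.median(P[l][:,2]))
v,u=np.nonzero(m);u0,v0=int(u.mean()),int(v.mean());cv2.imwrite("pics/w5.png",cv2.resize(p[v0-50:v0+55,u0-70:u0+70],(800,600),interpolation=2));print(u0,v0)
E
```

```text
24.35 [0.52173957 0.06512049 0.20947055] [-1.79962456e+02  5.03825145e-02 -9.00515663e+01] [ 0.38337259  0.61389618 -1.3921342 ] [ 2.84893655e+01  7.82273545e+00 -2.06760211e+01 -2.99671168e-02
 -6.14441929e+01 -2.85266367e+01]
1130 [0.0773 0.0831 0.0838 0.0843 0.0851]
lid 0.06994558153788266
316 196
```

View pics/w5.png

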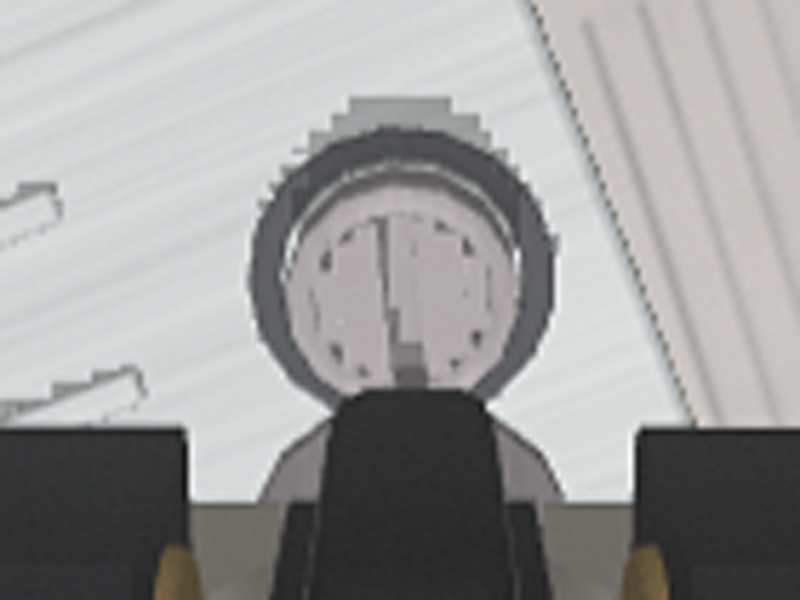

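The head is up at 84 mm, 14 mm above the lid. Its slot, at crop (385,270), has turned about 107°, so it is seated. Now I'll return the key.

Request:
step_arm(xyz=[[0.2,0.03,0],[0.4,0.06,0],[0.6,0.08,0],[0.755,0.093,0],[0.755,0.093,0],[0.755,0.093,0]], yaw=[0,0,0,0,0,0], claw=[1,1,1,1,1,1])

```text
time_s: 24.9
tcp_pos: [0.5021, -0.0875, 0.2076]
eef_rot: [179.8, -0.0, -90.2]
contact_force: [-0.1, 1.3, -1.6]
gripper_width: 0.0135
gripper_force: 50.0
```

Request:
step_arm(xyz=[[0.2,0.03,0],[0.4,0.06,0],[0.6,0.08,0],[0.755,0.093,0],[0.755,0.093,0],[0.755,0.093,0],[0.755,0.093,0],[0.755,0.093,0],[0.755,0.093,0],[0.755,0.093,0],[0.755,0.093,0],[0.755,0.093,0],[0.755,0.093,0]], yaw=[0.1655,0.1655,0.1655,0.1655,0.1655,0.1655,0.1655,0.1655,0.1655,0.1655,0.1655,0.1655,0.1655], claw=[1,1,1,1,1,1,1,1,1,1,1,1,1])

```text
time_s: 25.98
tcp_pos: [0.4847, -0.2365, 0.2087]
eef_rot: [180.0, -0.0, -149.5]
contact_force: [0.4, 0.4, -2.2]
gripper_width: 0.0138
gripper_force: 50.0
```

```bash
python3 - <<'E'
from h import *
s=status.get_state();print(s["time_s"],s["tcp_pos"],s["eef_rot"],shares(s,[.4844,-.2369,.0694],-149.6))
E
```

```text
25.9833 [ 0.48469328 -0.23649863  0.20867389] [ 1.79980307e+02 -2.05178904e-02 -1.49515529e+02] (array([ 0.002 , -0.0012,  0.6964]), np.float64(0.0002))
```

Request:
step_arm(xyz=[[0.002,-0.001,0.15],[0.002,-0.001,0.3],[0.002,-0.001,0.42],[0.002,-0.001,0.5],[0.002,-0.001,0.56],[0.002,-0.001,0.61],[0.002,-0.001,0.65],[0.002,-0.001,0.675],[0.002,-0.001,0.688],[0.002,-0.001,0.693],[0.002,-0.001,0.693]], yaw=[0,0,0,0,0,0,0,0,0,0,0], claw=[1,1,1,1,1,1,1,1,1,1,1])

```text
time_s: 26.9
tcp_pos: [0.4847, -0.2373, 0.0707]
eef_rot: [-180.0, 0.0, -149.6]
contact_force: [-0.3, 0.4, -2.1]
gripper_width: 0.014
gripper_force: 50.0
```

Request:
step_arm(xyz=[[0,0,0.003],[0,0,0.006],[0,0,0.006]], yaw=[0,0,0], claw=[1,1,1])

```text
time_s: 27.15
tcp_pos: [0.4846, -0.2373, 0.0695]
eef_rot: [-180.0, 0.0, -149.6]
contact_force: [-0.0, -0.1, -2.2]
gripper_width: 0.0138
gripper_force: 50.0
```

Request:
step_arm(xyz=[[0,0,0.002],[0,0,0.004],[0,0,0.005],[0,0,0.005]], yaw=[0,0,0,0], claw=[1,1,1,1])

```text
time_s: 27.48
tcp_pos: [0.4846, -0.2373, 0.0693]
eef_rot: [-180.0, 0.0, -149.6]
contact_force: [-2.0, 2.4, 10.6]
gripper_width: 0.0137
gripper_force: 50.0
```

The flange is resting on the stand. I'll release with a small opening first, then wider, and go up.

Request:
step_arm(xyz=[[0,0,-0.003],[0,0,-0.004],[0,0,-0.004],[0,0,-0.004],[0,0,-0.004],[0,0,-0.004],[0,0,-0.004],[0,0,-0.004],[0,0,-0.05],[0,0,-0.15],[0,0,-0.3],[0,0,-0.5],[0,0,-0.7],[0,0,-0.7],[0,0,-0.7],[0,0,-0.7]], yaw=[0,0,0,0,0,0,0,0,0,0,0,0,0,0,0,0], claw=[1,1,0.5,0.3,0.1,-0.1,-0.3,-0.3,-0.3,-0.3,-0.3,-0.3,-0.3,-0.3,-0.3,-0.3])

```text
time_s: 28.82
tcp_pos: [0.4841, -0.2371, 0.2088]
eef_rot: [-180.0, 0.1, -149.6]
contact_force: [-0.3, 0.2, -0.2]
gripper_width: 0.0573
gripper_force: 0.0
```

```bash
python3 - <<'E'
from h import *
s=status.get_state();p,d=cams.capture("wrist");P=cloud("wrist",d,s);pt,dt=cams.capture("top");Q=cloud("top",dt)
print(s["time_s"],s["tcp_pos"],s["contact_force"],s["gripper_width"])
near=(np.hypot(P[...,0]-.484,P[...,1]+.238)<.05)&(d>0)
q=P[near&(P[...,2]>.089)&(P[...,2]<.1)];print(len(q),q.mean(0).round(4),cv2.minAreaRect((q[:,:2]*1000).astype(np.float32)))
m=(np.hypot(Q[...,0]-.5215,Q[...,1]-.0645)<.014);print("head",np.median(Q[m][:,2]),m.sum())
a=cv2.resize(p[100:260,240:400],(400,400),interpolation=2);b=cv2.resize(pt[120:230,200:420],(400,200));cv2.imwrite("pics/fin.png",np.hstack([a,np.vstack([b,cv2.resize(pt[150:195,210:300],(400,200))])]))
E
```

```text
28.8167 [ 0.48414643 -0.23711545  0.20875603] [-0.27724465  0.22501923 -0.22927537] 0.05729313473210278
708 [ 0.4835 -0.2374  0.0926] ((484.06475830078125, -236.8032989501953), (34.216522216796875, 13.372310638427734), 29.803373336791992)
head nan 0
  return _methods._mean(a, axis=axis, dtype=dtype,
  ret = ret.dtype.type(ret / rcount)
```

View pics/fin.png

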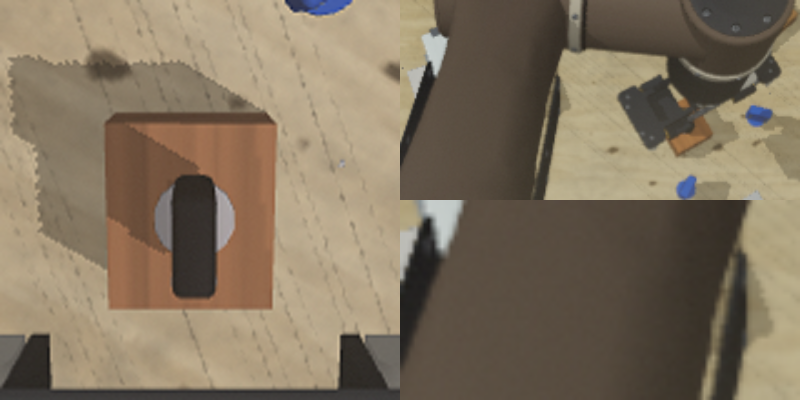

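The key stands upright in its stand at (194,235), with its top at 92.6 mm as before. The gripper is clear of it. I'm handing the job in.

```bash
python3 -c "
from plant import job
print(job.close_job())"
```

```text
the job is handed in; nothing more can be done
None
```

The cover lock was turned clockwise to its stop (about 0.13 Nm felt there), its head has sprung back up fully, the key is upright in its stand again, and the job was handed in at about 29 s.

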